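# Rack the mandoline inserts and slide the transport lock home

## Task

Put the mandoline's loose inserts away for transport: slide the rack's lock grip all the way back to its open stop, stack the two blade inserts flat and square in the rack's bay (either one first) with the plain cover plate on top of them, then slide the lock grip fully home over the pile to its other stop. Set each insert down rather than letting it drop, and leave the other things on the worktop where they stand.

Things in the scene. Friction and masses are not known exactly. Their poses are not given: they have to be found in the camera images.
- rack: Grey storage rack for mandoline inserts, 206 x 80 mm, held to the table by suction feet (it cannot shift). Origin: middle of its underside on the table; x along its length, z up. At its -x end the open bay for three inserts lying flat; at its +x end the lock housing, 66 mm wide, 54 mm high, from x = +5 to +100 mm. Its grip is its highest part (85 mm).
- rack_bay (a point): Centre of the bay's floor: 48 mm from the rack's origin towards -x, 18 mm above the table; axes as the rack. The bay is 105 mm (x) by 66 mm (y) inside. Seated inserts have their origins on this vertical line, 0, 12 and 24 mm above this point, long side along x.
- bay_rim (a point): 42 mm above rack_bay, at the top of the bay's walls: a 4 mm end wall at -x and four 4 mm corner guides, 16 mm long, at the ends of the long sides; they flare outward in the next 8 mm. The lock housing is the wall at +x. Between the guides both long sides are open for 73 mm, and the floor there is only 50 mm wide: fingers can reach down beside an insert there.
- rack_lock (a joint): Travel of the transport lock, m: 0 = open stop (grip drawn to the rack's +x), 0.040 = closed stop (pushed to -x). About 2.5 N of friction, no spring or detent; it stays where left. Its steel tongue, 40 mm wide, underside 38.5 mm above the bay floor, overhangs the bay by (travel - 4 mm). It starts part way (16 to 30 mm), so nothing can be laid in.
- lock_grip (a point): Point on the lock's black ribbed thumb grip, on its middle line, 76 mm above the table. The grip is 16 mm wide (rack's y), 26 mm long (x) and stands from 64 to 85 mm above the table. At travel 0 this point is 62 mm from the rack's origin towards +x, at 0.040 it is 22 mm. Pinch it across its 16 mm.
- open_stop (a point): Front of the stop block behind the lock's tongue, 63 mm above the table: the tongue's back end meets it at travel 0. Two aluminium rails guide the tongue, top at 64 mm, 17 to 28 mm to each side of the middle; a strap 65 mm high crosses at the bay end. Nothing on the housing but the grip is higher.
- insert_straight: Blade insert: black frame 100 x 62 x 12 mm round a bright steel bed in two parts with one straight slit across it. Origin: centre of its underside, x along its 100 mm side, z up. About 80 g (varies). The comb insert lies on it at the start. Either way round fits.
- insert_comb: Blade insert with the same black frame and steel bed, 100 x 62 x 12 mm, and a row of nine small upright teeth before its slit. Origin: centre of its underside, x along its 100 mm side, z up. About 80 g (varies). At the start it lies flat and askew on top of the straight blade insert. Either way round fits.
- insert_cover: Plain cover plate, solid black, no opening, 100 x 62 x 12 mm with rounded edges; it lies alone on the table. Origin: centre of its underside, x along its 100 mm side, z up. About 80 g (varies). It goes on top of the pile. Either way round fits.
- garlic_a: Garlic bulb, 48 mm across and 48 mm high, loose bystander. Origin: under its centre.
- garlic_b: Garlic bulb, 53 mm across and 53 mm high, loose bystander. Origin: under its centre.
- salt_shaker: Salt shaker, 44 mm across, 90 mm high, loose bystander. Origin: centre of its foot.
- spice_b: Glass spice jar with a black cap, 41 mm across, 105 mm high, loose bystander. Origin: centre of its foot.
- small_bowl: Small white bowl, 100 mm across, 46 mm high, loose bystander at the back. Origin: centre of its foot.
- tomato_tin: Food tin, 75 mm across, 58 mm high, loose bystander at the back right. Origin: centre of its foot.
- mandoline: The mandoline slicer on its folding foot, 120 x 390 mm, up to 145 mm high, fixed at the back of the table. Origin: under its middle. The other fixed equipment (kettle 212 mm and canister at the left; flask 310 mm, bottle, mug, beaker, second spice jar and tub at the back; round board at the far right) stands at the back and sides, outside the work.
- dial_timer: White wind-up kitchen timer, 67 mm across, 61 mm high, loose bystander at the back, in front of the mandoline. Origin: centre of its foot.
- cork_jar: Little corked jar, 43 mm across, 75 mm high, loose bystander at the back left. Origin: centre of its foot.
Mind the look-alikes: they are no part of the job. What is shaped like the insert_straight but green or pink is not meant.

How it is judged (in metres and radians):
On the way, in this order (a step that is already met when the one before it is completed fails the run):
1. the lock is drawn back to its open stop (within 2 mm) (value of joint rack_lock below 0.002 m), for 0.2 s.
2. both blade inserts and, on top of them, the cover plate lie flat and square in the bay (z of insert_straight in the frame of rack_bay between -0.003 and 0.015 m and x of insert_straight in the frame of rack_bay between -0.005 and 0.005 m and y of insert_straight in the frame of rack_bay between -0.004 and 0.004 m and angle between the x axis of each of insert_straight, insert_comb, insert_cover and the x axis of rack, either way round below 0.06 rad and angle between each of insert_straight, insert_comb, insert_cover's own z axis and vertical below 0.05 rad and linear speed of each of insert_straight, insert_comb, insert_cover below 0.02 m/s and z of insert_comb in the frame of rack_bay between -0.003 and 0.015 m and x of insert_comb in the frame of rack_bay between -0.005 and 0.005 m and y of insert_comb in the frame of rack_bay between -0.004 and 0.004 m and z of insert_cover in the frame of rack_bay between 0.021 and 0.027 m and x of insert_cover in the frame of rack_bay between -0.005 and 0.005 m and y of insert_cover in the frame of rack_bay between -0.004 and 0.004 m), for 0.2 s.
At the end, for the whole second after the job is handed in: Both blade inserts lie flat in the bay (undersides at most 15 mm over its floor), the cover flat on top of them (24 +-3 mm), each within 5 mm along and 4 mm across of the bay's centre and 0.06 rad of its direction, at rest; the lock is within 2 mm of its closed stop (all of step 2 and value of joint rack_lock above 0.038 m); the robot touches nothing.
It fails at once if a bystander is shifted by more than 25 mm or tipped over (distance of any of garlic_a, garlic_b, salt_shaker, spice_b, small_bowl, tomato_tin, dial_timer, cork_jar from where it was at the start of the episode above 0.025 m or angle between any of salt_shaker, spice_b, small_bowl, tomato_tin, dial_timer, cork_jar's own z axis and vertical above 0.6 rad).
It fails at once if an insert is let fall (moving faster than 0.7 m/s, as after a drop of 25 mm, with no finger on it) ((linear speed of insert_straight above 0.7 m/s and contact force between the fingers and insert_straight below 0.05 N) or (linear speed of insert_comb above 0.7 m/s and contact force between the fingers and insert_comb below 0.05 N) or (linear speed of insert_cover above 0.7 m/s and contact force between the fingers and insert_cover below 0.05 N)).
It also fails if it takes over 72 s, if anything falls off the work surface, if the arm or the gripper's body presses on something with over 40 N, if the wrist force passes 120 N, or if a joint passes its speed limit or range.

## Robot

A 7-joint arm with a two-finger parallel gripper is mounted at the origin on a cart in front of the work surface, level with it; the furniture and walls round the work are solid. World frame = base frame: x ahead of the robot, y to its left, z up, the work surface at z = 0. Lengths are in mm, angles in rad, forces in N, time in s.
With the tool pointing down it reaches from about 425 to 950 mm from the base axis. Payload 16.7 kg.
Tool frame: the origin (TCP) lies at the very end of the fingers, on their centre line; the grasp point (between the pads) lies 19 mm behind it; z points along the fingers, y is the line along which they close (so a half turn about z gives the same grasp; the last joint's range is limited). The gripper opens to 94 mm and grips with 3 to 60 N. Pads are 16 mm wide; open, the fingers measure 119 mm over their backs; the gripper's body (75 mm by 177 mm) begins 78 mm behind the grasp point.
Start: joints at [1.095, 0.426, 0.074, 1.606, -0.034, 1.111, -0.067], TCP at [216.013, -639.463, 205.467] pointing down, gripper open.
Joint ranges: [-2.85, 2.85], [-0.5, 2.14], [-1.23, 1.37], [0.21, 2.46], [-1.02, 4.16], [0.16, 2.05], [-2.73, 2.73]. Speed limits (rad/s): [1.89, 1.89, 2.39, 2.39, 3.01, 3.01, 3.01].

## Interface

Orientations are given as [roll, pitch, yaw] about the fixed x, y, z axes, in that order (R = Rz(yaw) Ry(pitch) Rx(roll)).
In Python, from plant import arm, optics, order gives the robot as it stands. The module is installed in compiled form; this text tells all that it offers.
- The arm moves only by the tool arm_command, never from a script. Its argument "series" is a list of rows, each a list of 3 entries, a list of its own where there are three numbers: the turn, a rotation vector about the tool's x, y, z in rad, then the shift along the tool's x, y, z in m, then the opening, from -1 (shut) to 1 (fully open). In form: [[[rx, ry, rz], [dx, dy, dz], grip], ...]. A call has 1 to 5 rows; each row shifts and turns the commanded pose from where the row before left it, along the tool's axes as they then stand; what a row does not reach is not made up. A row lasts 1/10 s, in which the tool goes at most 50 mm and 8.59 degrees, less where a joint would pass 70% of its speed; a pose out of reach is approached as far as the arm can. A call is refused whole if a number of a shift passes 0.05 or a number of a turn 0.15, either way. A call with a gripper value outside its range is refused whole. The fingers move at their own pace and stop on an object; "grip_force" is the grip in N (left out, the last holds). Time passes only in rows, so rows that do not move let the fingers close. It gives the time, the measured TCP pose, the force, the opening and the grip force at its end, in the units of the state.
- arm.read_state(): the state, without advancing time (a new reading comes with each control period).
- optics.capture(name): name is "scene" or "top" or "wrist"; returns (picture, depth): 480x640x3 uint8, red, green, blue; 480x640 float32, mm along the optical axis (not along the pixel's ray), 0 where there is no reading.
- optics.calibration(name): a dict with "K" (3x3 intrinsics, pixels), "dist" ([k1, k2, p1, p2, k3] as OpenCV has them; the pictures are not rectified), "R" (3x3) and "t" (3): a world point X has camera coordinates R X + t. Camera axes: x right, y down, z forward; pixel columns grow to the right and rows downward; lengths in mm; the calibration is good to about 2 mm. A picture is of the moment at which its call begins: read the wrist's pose just before it. calibration takes no time and is no camera call; for the wrist camera it gives the pose at the moment of the call.
- order.finish_job(): hands the job in; it is judged then, once.
The state is a dict: "t": time; "q": joint angles; "dq": joint speeds; "joint_torque": joint torques, N m; "ee_pos": TCP position; "ee_rot": TCP orientation; "wrist_force": force on the tool from outside, world axes, zero at the start; "torque": the same for the moment, N m; "grip_width": finger opening in mm; "finger_force": force on a finger pad.
Only numpy, scipy, OpenCV 4.12 (cv2) and the standard library are available. Lean on these libraries where they do the work, as an engineer would, in place of code of your own. Each camera call takes 0.05 s, during which the arm holds its last target. There are 200 camera calls.

## Working session

There is one attempt and no reset: what is moved stays moved. The work goes in short steps, Python scripts to look and compute and a tool call to move; the robot and the scene stay as the last step left them, time stands still between calls to the robot, and variables do not carry over. Pictures are saved under pics/ and viewed, at most 10 in all, crops included, and the job is handed in when it is done.

Besides the shell and the picture viewer there is one more tool, called after "Emit:" as name(argument=value, ...) on one line, values as JSON. arm_command: Moves the arm, as the interface text tells. Its arguments: {"type":"object","properties":{"series":{"type":"array"},"grip_force":{"type":"number"}},"required":["series"]}

```bash
mkdir -p pics; cat > h.py <<'E'
import numpy as np, cv2, json
from plant import arm, optics, order
def snap(name,fn=None):
    c=optics.calibration(name); im,d=optics.capture(name)
    if fn: cv2.imwrite('pics/'+fn,im[:,:,::-1])
    np.savez('pics/'+(fn or name)+'.npz',im=im,d=d,**{k:np.array(c[k]) for k in('K','dist','R','t')})
    return im,d,c
def load(fn):
    z=np.load('pics/'+fn+'.npz'); return z['im'],z['d'],z
def ray(c,uv):
    p=cv2.undistortPoints(np.array(uv,float).reshape(-1,1,2),np.array(c['K']),np.array(c['dist'])).reshape(-1,2)
    R=np.array(c['R']);t=np.array(c['t']).reshape(3)
    return -R.T@t,(np.c_[p,np.ones(len(p))])@R
def onplane(c,uv,z):
    o,r=ray(c,uv); return o+r*((z-o[2])/r[:,2])[:,None]
def bydepth(c,d,uv):
    o,r=ray(c,uv); return np.array([o+r[i]*d[int(round(v)),int(round(u))] for i,(u,v) in enumerate(uv)])
E
python3 - <<'E'
from h import *
s=arm.read_state(); print(s)
for n in('top','scene'):
    im,d,c=snap(n,n+'0.png'); print(n,np.round(c['K'],1).tolist(),np.round(-np.array(c['R']).T@np.array(c['t']).reshape(3)),np.round(c['R'],3).tolist())
E
```

```text
{'t': 0.0, 'q': array([ 1.09550703,  0.42671696,  0.07386123,  1.60660435, -0.03407981,
        1.11084762, -0.06707577]), 'dq': array([ 0.00107099, -0.00065167,  0.00046031, -0.00103922,  0.00126768,
        0.00063622, -0.00041831]), 'joint_torque': array([ 2.80750231e-03, -9.35838461e+01,  3.66848320e+00, -4.54201412e+01,
       -4.86089371e-02,  2.01452844e-02,  6.42143550e-05]), 'ee_pos': array([ 215.84944001, -639.07751736,  204.78716533]), 'ee_rot': array([-3.14028109e+00,  1.18187732e-04,  3.25781578e-01]), 'wrist_force': array([-0.76352885, -0.13910626, -0.10046078]), 'torque': array([-0.01760865,  0.0336525 , -0.00429152]), 'finger_force': 0.0, 'grip_width': 94.02157407590927}
top [[485.6, 0.0, 323.0], [0.0, 485.6, 238.8], [0.0, 0.0, 1.0]] [ 413.  130. 1429.] [[-0.01, -1.0, 0.014], [-0.991, 0.008, -0.133], [0.133, -0.015, -0.991]]
scene [[624.9, 0.0, 312.6], [0.0, 624.9, 237.2], [0.0, 0.0, 1.0]] [-825.  814. 1050.] [[-0.434, -0.901, 0.008], [-0.481, 0.224, -0.848], [0.762, -0.372, -0.53]]
```

View pics/top0.png

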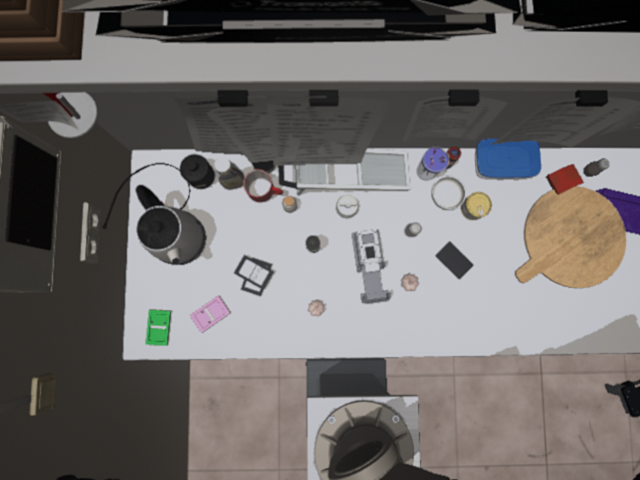

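View pics/scene0.png

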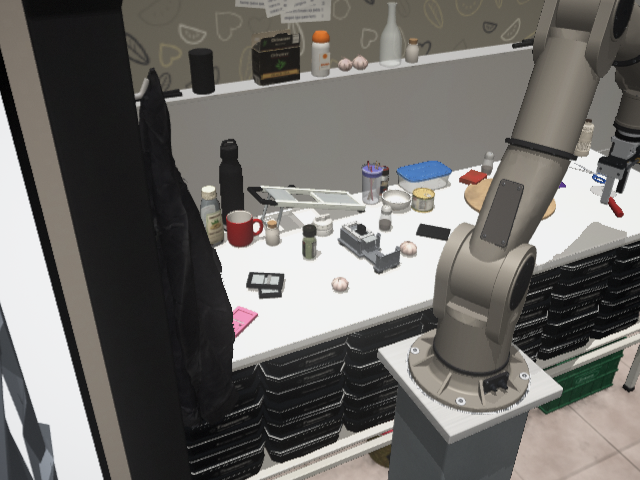

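The top view shows these candidates:
- **Blade inserts:** black frames with steel beds, two crossed, at (254,274). A green look-alike is at (158,327) and a pink one at (210,314). Only the black pair fits the text.
- **Cover:** the solid black plate at (454,260).
- **Rack:** at (372,265), with the bay at (375,290) and the housing at (370,245).

I'll confirm with an enlarged crop and take coarse positions.

```bash
python3 - <<'E'
from h import *
im,d,c=load('top0.png')
cr=im[225:345,140:500]
a=cv2.resize(im[235:335,135:285],None,fx=5,fy=5,interpolation=cv2.INTER_CUBIC)[:,:,::-1]
b=cv2.resize(im[215:315,340:490],None,fx=5,fy=5,interpolation=cv2.INTER_CUBIC)[:,:,::-1]
cv2.imwrite('pics/crop1.png',cv2.resize(np.vstack([a,b]),(450,600)))
uv=[(254,274),(454,260),(370,245),(375,290),(368,236),(317,307),(410,282),(413,229),(313,243)]
print(np.round(bydepth(c,d,uv),0))
ims,ds,cs=load('scene0.png')
w=optics.calibration('wrist'); s=arm.read_state()
R=np.array(w['R']);o=-R.T@np.array(w['t']).reshape(3)
from scipy.spatial.transform import Rotation as Ro
T=Ro.from_euler('xyz',s['ee_rot']).as_matrix()
print('cam in tool',np.round(T.T@(o-s['ee_pos']),1),np.round(T.T@R.T,3).tolist(),np.round(w['K'],1).tolist())
E
```

```text
[[ 500.  309.   18.]
 [ 537. -277.   12.]
 [ 577.  -25.   64.]
 [ 451.  -42.   14.]
 [ 604.  -21.   55.]
 [ 404.  127.   39.]
 [ 472. -139.   44.]
 [ 619. -144.   85.]
 [ 579.  137.  106.]]
cam in tool [  80.3   -0.4 -179.1] [[-0.001, -0.961, -0.278], [1.0, -0.001, -0.001], [0.0, -0.278, 0.961]] [[374.2, 0.0, 322.5], [0.0, 374.2, 247.8], [0.0, 0.0, 1.0]]
```

View pics/crop1.png

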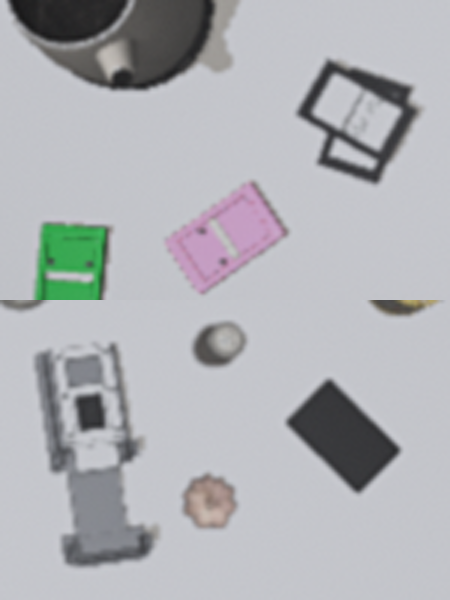

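The crop confirms it: the black framed pair is in the upper half at (355,115), away from green and pink. The plain black plate is in the lower half at (345,435), beside the garlic and salt shaker. Next I bring the wrist camera between cover and rack.

Emit:
arm_command(series=[[[0,0,0],[0.035,-0.03,-0.004],1],[[0,0,0],[0.035,-0.03,-0.004],1],[[0,0,0],[0.035,-0.03,-0.004],1],[[0,0,0],[0.035,-0.03,-0.004],1],[[0,0,0],[0.035,-0.03,-0.004],1]])

```text
t: 0.6
ee_pos: [334.3, -439.5, 225.5]
ee_rot: [-3.141, 0.0, 0.326]
wrist_force: [1.5, 0.5, 0.4]
grip_width: 94.1
finger_force: 0.0
```

Emit:
arm_command(series=[[[0,0,0],[0.035,-0.03,-0.004],1],[[0,0,0],[0.035,-0.03,-0.004],1],[[0,0,0],[0.035,-0.03,-0.004],1],[[0,0,0],[0.035,-0.03,-0.004],1],[[0,0,0],[0.035,-0.03,-0.004],1]])

```text
t: 1.1
ee_pos: [452.1, -241.5, 245.6]
ee_rot: [3.142, 0.0, 0.326]
wrist_force: [0.9, -0.7, 0.1]
grip_width: 94.2
finger_force: 0.0
```

Emit:
arm_command(series=[[[0,0,0.11],[0.035,-0.03,-0.004],1],[[0,0,0.11],[0.035,-0.03,-0.004],1],[[0,0,0],[0,0,0],1]])

```text
t: 1.4
ee_pos: [506.0, -161.1, 253.9]
ee_rot: [-3.14, -0.002, 0.107]
wrist_force: [0.1, -0.3, 0.2]
grip_width: 94.0
finger_force: 0.0
```

```bash
python3 - <<'E'
from h import *
s=arm.read_state(); print(s['t'],s['ee_pos'],s['ee_rot'],abs(s['dq']).max())
snap('wrist','w1.png')
E
```

```text
1.4 [ 505.96592613 -161.08516919  253.86561798] [-3.14016550e+00 -1.61849417e-03  1.06940022e-01] 0.24129009746220423
```

View pics/w1.png

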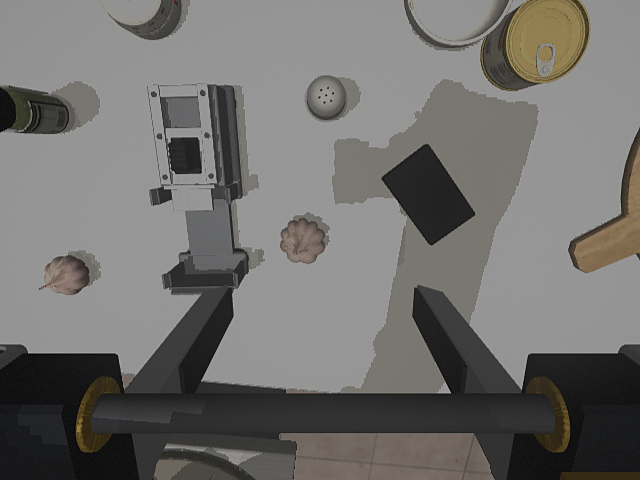

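The wrist view shows the cover at (428,195), the rack housing at (185,135) with its black grip at (185,155), the bay floor at (210,225) and the garlic at (302,241). Next I measure the grip, rack and cover.

```bash
cat >> h.py <<'E'
def cloud(c,d):
    v,u=np.mgrid[0:480,0:640]; o,r=ray(c,np.c_[u.ravel(),v.ravel()])
    P=(o+r*d.reshape(-1,1)).reshape(480,640,3); P[d<=0]=np.nan; return P
def box(P,m,cut=0):
    q=P[m][:,:2].astype(np.float32)
    (cx,cy),(w,h),a=cv2.minAreaRect(q)
    if w<h: w,h,a=h,w,a+90
    a=np.radians(a); a=(a+np.pi/2)%np.pi-np.pi/2
    return np.round([cx,cy,w,h],1),round(a,3),round(float(np.median(P[m][:,2])),1),len(q)
def big(m):
    n,l,s,_=cv2.connectedComponentsWithStats(m.astype(np.uint8),connectivity=8)
    return l==1+np.argmax(s[1:,4])
E
python3 - <<'E'
from h import *
s=arm.read_state(); im,d,c=snap('wrist','w2.png'); print(abs(s['dq']).max())
P=cloud(c,d); g=im.astype(int).sum(2); X,Y,Z=P[...,0],P[...,1],P[...,2]
cov=big((abs(X-537)<80)&(abs(Y+277)<80)&(g<150)); print('cover',box(P,cov&(Z>5)))
# image contour on plane 12
ct=max(cv2.findContours(cov.astype(np.uint8),0,2)[0],key=len).reshape(-1,2)
q=onplane(c,ct,12.); print(cv2.minAreaRect(q[:,:2].astype(np.float32)))
near=(abs(X-550)<130)&(abs(Y+30)<70)
print('grip',box(P,big(near&(Z>76))))
for lo,hi in((45,58),(58,63),(63,70),(10,24),(54,66)):
    m=near&(Z>lo)&(Z<hi); print(lo,hi,box(P,big(m)))
h,e=np.histogram(Z[near],bins=np.arange(-4,100,2)); print([(int(a),int(b)) for a,b in zip(e,h) if b>60])
E
```

```text
0.09013219199598452
cover (array([ 526.8, -209.7,   50.9,   30.7]), np.float64(-0.408), 368.2, 16209)
((254.376220703125, -515.3370361328125), (219.10992431640625, 234.59437561035156), 11.900248527526855)
grip (array([528.5, -91. ,  18.5,   4.1]), np.float64(-1.423), 360.6, 1825)
45 58 (array([596.6, -13.7,  37. ,  26.8]), np.float64(-1.448), 53.8, 1128)
58 63 (array([556.5, -23.4,  54.6,  40.3]), np.float64(0.146), 60.9, 1092)
63 70 (array([578.4, -39.4,  89.9,  17.3]), np.float64(0.127), 64.2, 1015)
10 24 (array([523.1, -28.8, 207.9,  79.5]), np.float64(0.112), 17.7, 4693)
54 66 (array([562.4, -22.5, 117.6,  64.9]), np.float64(0.128), 62.4, 6017)
[(-4, 255), (-2, 9001), (0, 6501), (2, 117), (10, 91), (12, 116), (14, 227), (16, 2520), (18, 1686), (20, 133), (22, 133), (24, 95), (26, 111), (28, 159), (30, 155), (32, 142), (34, 155), (36, 152), (38, 160), (40, 197), (42, 278), (44, 238), (46, 113), (48, 137), (50, 166), (52, 1174), (54, 807), (56, 146), (58, 529), (60, 1791), (62, 1897), (64, 1604), (66, 95), (82, 195), (84, 284)]
```

```bash
python3 - <<'E'
from h import *
im,d,c=load('w2.png')
P=cloud(c,d); g=im.astype(int).sum(2); X,Y,Z=P[...,0],P[...,1],P[...,2]
m=big((abs(X-537)<90)&(abs(Y+277)<90)&(Z>8)&(Z<20)&(g<200)); print('cover',box(P,m))
def contour_rect(m,z):
    ct=max(cv2.findContours(m.astype(np.uint8),0,1)[0],key=len).reshape(-1,2)
    r=cv2.minAreaRect(onplane(c,ct,z)[:,:2].astype(np.float32)); return r
print(contour_rect(m,12.))
near=(abs(X-550)<130)&(abs(Y+30)<70)
gr=big(near&(Z>78)&(Z<95)); print('grip',box(P,gr),contour_rect(gr,85.))
# bright rails/plates (housing top)
b=big(near&(Z>59)&(Z<67)); print('top plate',box(P,b))
# bay features by height
for lo,hi in((56,62),(62,75),(14,22)):
    k=(abs(X-450)<70)&(abs(Y+37)<60)&(Z>lo)&(Z<hi); print(lo,hi,box(P,k) if k.sum()>5 else None)
# in rack frame
a=.12; o=np.array([523.1,-28.8]); R=np.array([[np.cos(a),np.sin(a)],[-np.sin(a),np.cos(a)]])
Q=(P[...,:2]-o)@R.T
big_=np.zeros((300,520,3),np.uint8)
ok=np.isfinite(Z)&(abs(Q[...,0])<125)&(abs(Q[...,1])<70)
for x,y,z,col in zip(Q[ok][:,0],Q[ok][:,1],Z[ok],im[ok]):
    pass
# outer edges: bay walls points between z 40..62
for zlo,zhi in((35,50),(50,58),(58,66)):
  for xr in((-105,-85),(-15,5),(5,100)):
    k=ok&(Q[...,0]>xr[0])&(Q[...,0]<xr[1])&(Z>zlo)&(Z<zhi)&(abs(Q[...,1])<50)
    if k.sum()>10: print(zlo,xr,k.sum(),np.round(np.percentile(Q[k],[1,50,99],axis=0),1).tolist())
E
```

```text
cover (array([ 537.8, -278. ,  100. ,   61.6]), np.float64(0.767), 11.7, 4839)
((538.0597534179688, -277.2655029296875), (99.70271301269531, 61.39421081542969), 44.01749038696289)
grip (array([557.6, -22.8,  24.9,  16.6]), np.float64(0.108), 84.2, 561) ((557.9524536132812, -24.10332489013672), (24.480571746826172, 18.180553436279297), 6.209850788116455)
top plate (array([562.3, -21.9, 117.6,  56.4]), np.float64(0.127), 63.0, 5208)
56 62 (array([471.6, -33.7, 106.2,  73.6]), np.float64(0.126), 60.5, 1048)
62 75 (array([470. , -33.6, 109.4,  80.2]), np.float64(0.129), 64.5, 455)
14 22 (array([470.1, -36. ,  98.7,  79.9]), np.float64(0.08), 17.8, 3525)
35 (-105, -85) 411 [[-102.1, -36.0], [-100.7, 5.8], [-85.2, 36.5]]
35 (-15, 5) 140 [[-11.3, -35.6], [-4.0, 34.4], [4.1, 35.7]]
35 (5, 100) 393 [[6.3, -31.5], [54.7, -30.8], [98.1, -30.1]]
50 (-105, -85) 229 [[-101.7, -36.0], [-100.8, 10.4], [-85.3, 35.6]]
50 (-15, 5) 86 [[-11.9, -35.4], [-1.6, 34.7], [4.8, 36.9]]
50 (5, 100) 2004 [[6.6, -31.0], [71.3, -6.4], [97.4, 34.2]]
58 (-105, -85) 520 [[-105.0, -38.6], [-101.6, 10.8], [-85.2, 40.1]]
58 (-15, 5) 1033 [[-14.9, -37.6], [-4.9, 3.6], [4.5, 40.4]]
58 (5, 100) 4281 [[5.6, -25.6], [51.0, -2.1], [97.5, 29.0]]
```

Emit:
arm_command(series=[[[0,0,0],[-0.003,-0.033,0.018],1],[[0,0,0],[-0.003,-0.033,0.018],1],[[0,0,0],[-0.003,-0.033,0.018],1],[[0,0,-0.02],[-0.003,-0.033,0.018],1],[[0,0,0],[0,0,0],1]])

```text
t: 2.0
ee_pos: [474.7, -34.6, 179.5]
ee_rot: [-3.141, 0.003, 0.13]
wrist_force: [-0.2, -0.2, 1.1]
grip_width: 93.9
finger_force: 0.0
```

```bash
python3 - <<'E'
from h import *
snap('wrist'); snap('wrist'); s=arm.read_state(); im,d,c=snap('wrist','w3.png'); print(s['t'],s['ee_pos'],s['ee_rot'],abs(s['dq']).max())
P=cloud(c,d); X,Y,Z=P[...,0],P[...,1],P[...,2]
near=(abs(X-550)<130)&(abs(Y+30)<70)
gr=big(near&(Z>78)&(Z<95)); print('grip',box(P,gr))
b=big(near&(Z>59)&(Z<67)); print('top plate',box(P,b))
for lo,hi in((10,24),(62,75)):
    print(lo,hi,box(P,big(near&(Z>lo)&(Z<hi))))
# triangulate grip top centroid between w2 and w3
i2,d2,c2=load('w2.png'); P2=cloud(c2,d2); m2=(abs(P2[...,0]-550)<60)&(abs(P2[...,1]+30)<60)&(P2[...,2]>78)&(P2[...,2]<95)
pr=[]
for cc,m in((c2,big(m2)),(c,gr)):
    v,u=np.nonzero(m); pr.append(ray(cc,[(u.mean(),v.mean())]))
(o1,r1),(o2,r2)=pr; A=np.c_[r1[0],-r2[0]]; st=np.linalg.lstsq(A,o2-o1,rcond=None)[0]; print('grip tri',o1+r1[0]*st[0],o2+r2[0]*st[1])
for a in(.12,.127):
  o=np.array([523.1,-28.8]); R=np.array([[np.cos(a),np.sin(a)],[-np.sin(a),np.cos(a)]])
  Q=(P[...,:2]-o)@R.T
  for zlo,zhi in((35,50),(50,58),(58,64),(64,72)):
   for xr in((-106,-85),(-15,5),(5,50),(50,105)):
    k=(Q[...,0]>xr[0])&(Q[...,0]<xr[1])&(Z>zlo)&(Z<zhi)&(abs(Q[...,1])<50)
    if k.sum()>10: print(a,zlo,xr,k.sum(),np.round(np.percentile(Q[k],[1,50,99],axis=0),1).tolist())
E
```

```text
2.1 [476.58072947 -37.77742159 181.32771328] [3.14135876e+00 8.08598375e-04 1.25949133e-01] 0.022604156109102283
grip (array([557.4, -22.5,  25.3,  15.8]), np.float64(0.126), 84.2, 853)
top plate (array([562.4, -21.9, 117.6,  55.2]), np.float64(0.127), 63.0, 8395)
10 24 (array([472.5, -33.6, 102.2,  80. ]), np.float64(0.125), 17.8, 5135)
62 75 (array([573.2, -20.6,  95.4,  55.2]), np.float64(0.127), 63.9, 4350)
grip tri [557.87655046 -22.54422107  80.56693501] [557.68376896 -22.5866369   80.56527287]
0.12 35 (-106, -85) 548 [[-101.8, -32.6], [-101.1, 2.7], [-85.2, 36.8]]
0.12 35 (-15, 5) 73 [[-11.3, -33.7], [-1.9, 34.6], [4.1, 37.1]]
0.12 50 (-106, -85) 336 [[-101.9, -33.8], [-101.0, 2.5], [-85.2, 36.6]]
0.12 50 (-15, 5) 66 [[-11.4, -33.1], [-0.4, 29.7], [4.7, 36.8]]
0.12 50 (5, 50) 684 [[5.2, -30.8], [27.3, -25.7], [49.5, 34.8]]
0.12 50 (50, 105) 2656 [[52.0, -30.3], [75.4, 1.8], [97.0, 34.8]]
0.12 58 (-106, -85) 724 [[-105.5, -35.8], [-102.5, 1.5], [-85.4, 38.0]]
0.12 58 (-15, 5) 1374 [[-14.7, -34.7], [-5.2, 2.0], [3.9, 38.1]]
0.12 58 (5, 50) 2449 [[7.1, -25.0], [25.2, 0.9], [49.8,
[... 585 characters left out ...]
], [-0.4, 29.7], [4.6, 36.8]]
0.127 50 (5, 50) 684 [[5.3, -31.0], [27.2, -25.7], [49.6, 34.6]]
0.127 50 (50, 105) 2656 [[51.8, -30.9], [75.4, 1.3], [97.1, 34.3]]
0.127 58 (-106, -85) 726 [[-105.5, -35.4], [-102.5, 1.4], [-85.4, 38.6]]
0.127 58 (-15, 5) 1374 [[-14.7, -34.7], [-5.1, 2.1], [3.9, 38.2]]
0.127 58 (5, 50) 2449 [[7.0, -25.3], [25.2, 0.8], [49.8, 28.8]]
0.127 58 (50, 105) 2408 [[50.5, -25.5], [77.3, 1.7], [97.6, 28.9]]
0.127 64 (-106, -85) 277 [[-106.0, -38.0], [-104.2, 2.2], [-85.5, 41.5]]
0.127 64 (-15, 5) 282 [[-11.6, -37.9], [1.1, 1.2], [4.9, 41.6]]
0.127 64 (5, 50) 1017 [[5.5, -25.1], [25.1, 3.1], [49.7, 28.7]]
0.127 64 (50, 105) 1035 [[50.4, -25.4], [74.4, -0.4], [97.2, 28.8]]
```

View pics/w3.png

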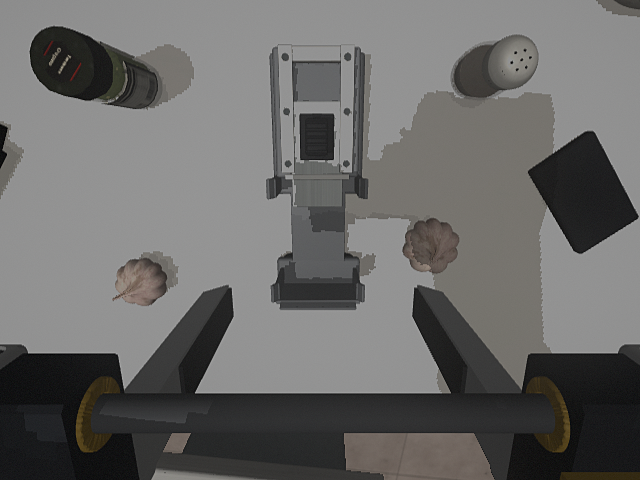

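The second view has the grip at (317,137), rails at v 50–170, bay floor at (318,230) and end wall at v≈290. It gives yaw 0.127, bay centre about (474.6,−33.3), grip (557.5,−22.5), and travel of about 26 mm. Next I descend on the grip and pinch.

Emit:
arm_command(series=[[[0,0,0],[0.041,-0.002,0.006],1],[[0,0,0],[0.041,-0.003,0.006],1],[[0,0,0],[0,0,0.035],1],[[0,0,0],[0,0,0.035],0.3],[[0,0,0],[0,0,0.025],0]], grip_force=20)

```text
t: 2.65
ee_pos: [557.6, -23.7, 72.7]
ee_rot: [3.141, 0.001, 0.124]
wrist_force: [0.4, -0.5, 0.1]
grip_width: 81.6
finger_force: 0.0
```

Emit:
arm_command(series=[[[0,0,0],[0,0,0],-0.3],[[0,0,0],[0,0,0],-0.3],[[0,0,0],[0,0,0],-0.3]])

```text
t: 2.95
ee_pos: [558.9, -22.3, 76.3]
ee_rot: [3.141, -0.002, 0.125]
wrist_force: [-0.2, 0.2, 0.5]
grip_width: 57.7
finger_force: 0.0
```

```bash
python3 - <<'E'
from h import *
for i in range(4):
    s=arm.read_state(); print(s['t'],s['ee_pos'].round(1),s['ee_rot'].round(4),s['grip_width'].round(1),abs(s['dq']).max().round(3))
    optics.capture('wrist')
E
```

```text
Traceback (most recent call last):
AttributeError: 'float' object has no attribute 'round'
```

```bash
cat >> h.py <<'E'
def st():
    s=arm.read_state(); print(round(s['t'],2),s['ee_pos'].round(1),s['ee_rot'].round(4),'w',round(float(s['grip_width']),1),'ff',round(float(s['finger_force']),2),'F',s['wrist_force'].round(1),'dq',round(float(abs(s['dq']).max()),3)); return s
E
python3 - <<'E'
from h import *
for i in range(4):
    st(); optics.capture('wrist')
E
```

```text
2.95 [558.9 -22.3  76.3] [ 3.1411e+00 -2.3000e-03  1.2480e-01] w 57.7 ff 0.0 F [-0.2  0.2  0.5] dq 0.007
3.0 [558.9 -22.1  76.2] [ 3.1411e+00 -2.5000e-03  1.2500e-01] w 53.4 ff 0.0 F [ 0.  -0.6  0.6] dq 0.008
3.05 [558.8 -22.   76.1] [ 3.1411e+00 -2.4000e-03  1.2520e-01] w 49.5 ff 0.0 F [ 0.4  0.8 -0.7] dq 0.007
3.1 [558.6 -21.8  75.9] [ 3.1412e+00 -2.1000e-03  1.2540e-01] w 45.5 ff 0.0 F [-0.9 -0.3 -0.4] dq 0.008
```

Emit:
arm_command(series=[[[0,0,0],[-0.001,0,0.006],-0.3],[[0,0,0],[0,0,0],-0.9],[[0,0,0],[0,0,0],-0.9],[[0,0,0],[0,0,0],-0.9],[[0,0,0],[0,0,0],-0.9]])

```text
t: 3.65
ee_pos: [556.8, -22.9, 68.4]
ee_rot: [3.141, 0.0, 0.125]
wrist_force: [0.6, -5.7, -1.4]
grip_width: 15.9
finger_force: 20.0
```

```bash
python3 - <<'E'
from h import *
st()
E
```

```text
3.65 [556.8 -22.9  68.4] [3.1406e+00 3.0000e-04 1.2500e-01] w 15.9 ff 20.0 F [ 0.6 -5.7 -1.4] dq 0.002
```

Gripped at 15.9 mm wide. Now I draw the lock to the open stop.

Emit:
arm_command(series=[[[0,0,0],[0.009,0,0],-0.9],[[0,0,0],[0.009,0,0],-0.9],[[0,0,0],[0.008,0,0],-0.9],[[0,0,0],[0.002,0,0],-0.9],[[0,0,0],[0,0,0],-0.9]])

```text
t: 4.15
ee_pos: [583.3, -19.5, 68.3]
ee_rot: [3.14, 0.003, 0.125]
wrist_force: [-7.6, -5.5, 7.7]
grip_width: 15.7
finger_force: 20.0
```

Emit:
arm_command(series=[[[0,0,0],[0,0,0],-0.9],[[0,0,0],[0,0,0],-0.9]])

```text
t: 4.35
ee_pos: [583.3, -19.5, 68.4]
ee_rot: [3.14, 0.003, 0.125]
wrist_force: [-7.0, -5.9, 6.6]
grip_width: 15.6
finger_force: 20.0
```

Emit:
arm_command(series=[[[0,0,0],[0.002,0,0],-0.9],[[0,0,0],[0,0,0],-0.9],[[0,0,0],[0,0,0],-0.9]])

```text
t: 4.65
ee_pos: [583.6, -19.4, 68.2]
ee_rot: [3.14, 0.006, 0.125]
wrist_force: [-17.6, -6.7, 15.6]
grip_width: 15.8
finger_force: 20.0
```

The lock is at the open stop: it travelled 27 mm and is now firm at 17 N. I release, rise and go look at the pile.

Emit:
arm_command(series=[[[0,0,0],[-0.001,0,0],0.5],[[0,0,0],[0,0,0],1],[[0,0,0],[0,0,-0.03],1],[[0,0,0],[0,0,-0.04],1],[[0,0,0],[0,0,-0.04],1]])

```text
t: 5.15
ee_pos: [585.4, -17.7, 179.6]
ee_rot: [-3.141, 0.001, 0.126]
wrist_force: [0.6, -0.2, 0.2]
grip_width: 52.4
finger_force: 0.0
```

```bash
python3 - <<'E'
from h import *
im,d,c=snap('wrist','w4.png'); st()
P=cloud(c,d); X,Y,Z=P[...,0],P[...,1],P[...,2]
gr=big((abs(X-575)<60)&(abs(Y+25)<60)&(Z>78)&(Z<95)); print('grip',box(P,gr))
E
```

```text
5.2 [588.5 -17.5 186.5] [ 3.141  -0.0076  0.1261] w 56.3 ff 0.0 F [2.6 0.5 7.1] dq 0.136
grip (array([584. , -19.4,  26.4,  15.4]), np.float64(0.122), 84.2, 684)
```

Emit:
arm_command(series=[[[0,0,0],[-0.011,-0.042,0],1],[[0,0,0],[-0.011,-0.042,0],1],[[0,0,0],[-0.011,-0.042,0],1],[[0,0,0],[-0.011,-0.042,0],1],[[0,0,0],[-0.011,-0.042,0],1]])

```text
t: 5.7
ee_pos: [504.1, 185.1, 178.7]
ee_rot: [-3.141, -0.001, 0.126]
wrist_force: [0.2, -0.6, -0.1]
grip_width: 93.5
finger_force: 0.0
```

Emit:
arm_command(series=[[[0,0,0],[-0.011,-0.042,0],1],[[0,0,0],[-0.011,-0.042,0],1],[[0,0,0],[-0.011,-0.042,0],1],[[0,0,0],[0,0,0],1],[[0,0,0],[0,0,0],1]])

```text
t: 6.2
ee_pos: [455.7, 305.3, 178.4]
ee_rot: [-3.141, -0.0, 0.128]
wrist_force: [0.8, -1.4, 0.3]
grip_width: 94.0
finger_force: 0.0
```

```bash
python3 - <<'E'
from h import *
st(); im,d,c=snap('wrist','w5.png')
P=cloud(c,d); X,Y,Z=P[...,0],P[...,1],P[...,2]
for lo,hi in((20,32),(8,16)):
    m=(abs(X-500)<90)&(abs(Y-309)<90)&(Z>lo)&(Z<hi); print(lo,box(P,big(m)))
E
```

```text
6.2 [455.7 305.3 178.4] [-3.1412e+00 -1.0000e-04  1.2810e-01] w 94.0 ff 0.0 F [ 0.8 -1.4  0.3] dq 0.033
20 (array([506.6, 311.7, 100.2,  62. ]), np.float64(1.049), 23.3, 4941)
8 (array([460.8, 317.1,  62. ,  30. ]), np.float64(1.22), 11.6, 1218)
```

View pics/w5.png

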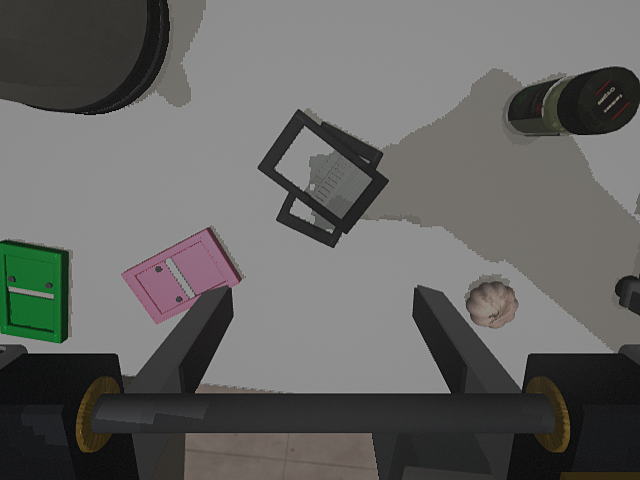

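The view shows the comb insert at (323,170) on top of the straight one, which shows at (310,220) and (352,143). Its nine teeth identify it. Pink is at (182,275) and green at (35,290), to be left alone. Comb pose: centre (506.6,311.7), yaw 1.049, top 23.3.

Emit:
arm_command(series=[[[0,0,0],[0.026,0,0.005],1],[[0,0,0],[0.025,0,0.005],1],[[0,0,-0.14],[0,0,0.015],1],[[0,0,-0.14],[0,0,0.015],1],[[0,0,-0.14],[0,0,0.015],1]])

```text
t: 6.75
ee_pos: [507.7, 309.0, 122.8]
ee_rot: [3.141, 0.0, 0.549]
wrist_force: [-0.3, -0.2, 0.1]
grip_width: 93.9
finger_force: 0.0
```

Emit:
arm_command(series=[[[0,0,-0.14],[0,0,0.015],1],[[0,0,-0.14],[0,0,0.015],1],[[0,0,-0.14],[0,0,0.015],1],[[0,0,-0.08],[0,0,0.015],1],[[0,0,0],[0,0,0],1]])

```text
t: 7.25
ee_pos: [506.7, 308.3, 61.6]
ee_rot: [-3.14, 0.003, 1.045]
wrist_force: [-0.3, 1.2, -0.2]
grip_width: 94.0
finger_force: 0.0
```

```bash
python3 - <<'E'
from h import *
s=st(); print(s['q'].round(2)); im,d,c=snap('wrist','w6.png')
P=cloud(c,d); X,Y,Z=P[...,0],P[...,1],P[...,2]
for lo,hi in((20,32),(8,16)):
    m=(abs(X-500)<90)&(abs(Y-309)<90)&(Z>lo)&(Z<hi); print(lo,box(P,big(m)))
# two-view triangulation of comb centre height
i2,d2,c2=load('w5.png'); P2=cloud(c2,d2)
E
```

```text
7.25 [506.7 308.3  61.6] [-3.1403e+00  2.7000e-03  1.0449e+00] w 94.0 ff 0.0 F [-0.3  1.2 -0.2] dq 0.081
[-0.17  0.54 -0.63  1.88  0.41  0.86 -1.53]
20 (array([506.5, 312. ,  99.9,  62.1]), np.float64(1.052), 23.3, 9669)
8 (array([460.4, 317.6,  62.4,  30. ]), np.float64(1.209), 11.5, 2519)
```

Emit:
arm_command(series=[[[0,0,0],[0.003,-0.002,0.023],1],[[0,0,0],[0,0,0.018],1],[[0,0,0],[0,0,0],0.5],[[0,0,0],[0,0,0],0.4],[[0,0,0],[0,0,0],0.4]], grip_force=25)

```text
t: 7.8
ee_pos: [506.9, 314.4, 23.4]
ee_rot: [3.141, -0.001, 1.045]
wrist_force: [0.1, -0.1, 0.6]
grip_width: 73.4
finger_force: 0.0
```

```bash
python3 - <<'E'
from h import *
st()
E
```

```text
7.8 [506.9 314.4  23.4] [ 3.1411e+00 -8.0000e-04  1.0451e+00] w 73.4 ff 0.0 F [ 0.1 -0.1  0.6] dq 0.004
```

Emit:
arm_command(series=[[[0,0,0],[-0.002,0.001,0.008],0.45],[[0,0,0],[0,0,0],0.4],[[0,0,0],[0,0,0],0.4]])

```text
t: 8.1
ee_pos: [506.4, 311.8, 14.5]
ee_rot: [-3.142, 0.0, 1.045]
wrist_force: [1.0, -0.4, 0.4]
grip_width: 65.8
finger_force: 0.0
```

Emit:
arm_command(series=[[[0,0,0],[0,0,0],0.1],[[0,0,0],[0,0,0],0.1],[[0,0,0],[0,0,0],0.1]])

```text
t: 8.4
ee_pos: [506.4, 312.1, 14.6]
ee_rot: [3.142, -0.0, 1.046]
wrist_force: [-0.1, -0.7, 0.7]
grip_width: 61.3
finger_force: 25.0
```

Emit:
arm_command(series=[[[0,0,0],[0,0,-0.005],0.1],[[0,0,0],[0,0,-0.015],0.1],[[0,0,0],[0,0,-0.03],0.1],[[0,0,0],[0,0,-0.04],0.1],[[0,0,0],[0,0,-0.04],0.1]])

```text
t: 8.9
ee_pos: [505.9, 312.1, 147.0]
ee_rot: [-3.141, -0.0, 1.046]
wrist_force: [0.1, -0.2, -0.7]
grip_width: 61.8
finger_force: 25.0
```

```bash
python3 - <<'E'
from h import *
st(); im,d,c=snap('wrist','w7.png')
P=cloud(c,d); X,Y,Z=P[...,0],P[...,1],P[...,2]
m=(abs(X-490)<100)&(abs(Y-309)<100)&(Z>7)&(Z<17); print('straight',box(P,big(m)))
m=(abs(X-507)<70)&(abs(Y-312)<70)&(Z>125)&(Z<165)&(im.sum(2)>0); print('comb',box(P,big(m)))
E
```

```text
8.9 [505.9 312.1 147. ] [-3.1412e+00 -2.0000e-04  1.0463e+00] w 61.8 ff 25.0 F [ 0.1 -0.2 -0.7] dq 0.691
straight (array([410.8, 394.9,  41.6,  28.2]), np.float64(-0.002), 11.4, 856)
comb (array([505.5, 313. ,  99.2,  85.4]), np.float64(1.051), 153.6, 23195)
```

View pics/w7.png

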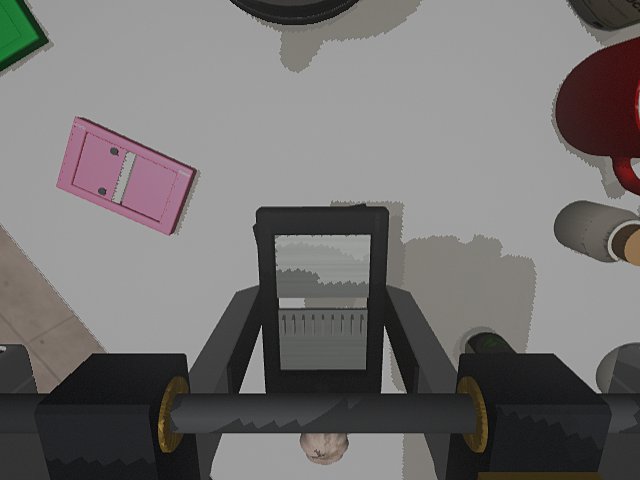

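The comb is held square between the fingers at about (322,300), and the straight insert is left on the table behind it. Next I carry it over the bay, then turn.

Emit:
arm_command(series=[[[0,0,0],[-0.02,0.009,-0.01],0.1],[[0,0,0],[-0.039,0.018,-0.005],0.1],[[0,0,0],[-0.04,0.018,0],0.1],[[0,0,0],[-0.04,0.018,0],0.1],[[0,0,0],[-0.04,0.018,0],0.1]])

```text
t: 9.45
ee_pos: [486.4, 115.1, 160.5]
ee_rot: [3.141, -0.001, 1.046]
wrist_force: [0.7, 0.6, -0.4]
grip_width: 62.1
finger_force: 25.0
```

Emit:
arm_command(series=[[[0,0,0],[-0.04,0.018,0],0.1],[[0,0,0],[-0.04,0.018,0],0.1],[[0,0,0],[-0.04,0.02,0],0.1],[[0,0,0.06],[-0.015,0.009,0],0.1],[[0,0,0.14],[0,0,0],0.1]])

```text
t: 9.95
ee_pos: [475.3, -35.6, 160.2]
ee_rot: [3.141, -0.0, 0.838]
wrist_force: [-0.3, 0.9, -1.1]
grip_width: 61.8
finger_force: 25.0
```

Emit:
arm_command(series=[[[0,0,0.14],[0,0,0],0.1],[[0,0,0.14],[0,0,0],0.1],[[0,0,0.14],[0,0,0],0.1],[[0,0,0.14],[0,0,0],0.1],[[0,0,0.14],[0,0,0],0.1]])

```text
t: 10.45
ee_pos: [475.6, -32.1, 160.3]
ee_rot: [-3.141, -0.001, 0.14]
wrist_force: [0.4, -0.7, -0.6]
grip_width: 61.0
finger_force: 25.0
```

Emit:
arm_command(series=[[[0,0,0.02],[0,0,0],0.1],[[0,0,0],[0,0,0],0.1],[[0,0,0],[0,0,0],0.1]])

```text
t: 10.75
ee_pos: [475.4, -32.6, 159.7]
ee_rot: [-3.142, -0.0, 0.129]
wrist_force: [-0.4, -0.3, 0.3]
grip_width: 61.5
finger_force: 25.0
```

```bash
python3 - <<'E'
from h import *
s=st(); im,d,c=snap('wrist','w8.png')
P=cloud(c,d); X,Y,Z=P[...,0],P[...,1],P[...,2]
from scipy.spatial.transform import Rotation as Ro
p=s['ee_pos']; T=Ro.from_euler('xyz',s['ee_rot']).as_matrix()
L=(P-p)@T   # tool coords
m=(abs(L[...,0])<70)&(abs(L[...,1])<34)&(L[...,2]>-16)&(L[...,2]<0); print('comb tool x range',np.percentile(L[m][:,0],[.5,99.5]),np.percentile(L[m][:,2],[5,50,95]))
E
```

```text
10.75 [475.4 -32.6 159.7] [-3.1415e+00 -3.0000e-04  1.2910e-01] w 61.5 ff 25.0 F [-0.4 -0.3  0.3] dq 0.009
comb tool x range [-48.40809446  49.42971419] [-9.99108077 -6.67375116 -2.73181408]
```

Emit:
arm_command(series=[[[0,0,0],[-0.001,0.001,0.03],0.1],[[0,0,0],[0,0,0.03],0.1],[[0,0,0],[0,0,0.023],0.1],[[0,0,0],[0,0,0],0.1],[[0,0,0],[0,0,0],0.1]])

```text
t: 11.3
ee_pos: [474.5, -33.8, 76.9]
ee_rot: [-3.141, 0.0, 0.127]
wrist_force: [-0.7, 0.3, -0.2]
grip_width: 61.8
finger_force: 25.0
```

Emit:
arm_command(series=[[[0,0,0],[0,0,0.008],0.1],[[0,0,0],[0,0,0.008],0.1],[[0,0,0],[0,0,0],0.1]])

```text
t: 11.6
ee_pos: [474.1, -34.0, 60.0]
ee_rot: [-3.142, 0.0, 0.126]
wrist_force: [-0.2, 0.2, -0.0]
grip_width: 61.9
finger_force: 25.0
```

Emit:
arm_command(series=[[[0,0,0],[0,0,0.01],0.1],[[0,0,0],[0,0,0.01],0.1],[[0,0,0],[0,0,0.01],0.1],[[0,0,0],[0,0,0.004],0.1],[[0,0,0],[0,0,0],0.1]])

```text
t: 12.1
ee_pos: [473.9, -33.8, 25.7]
ee_rot: [-3.141, 0.001, 0.126]
wrist_force: [0.1, -0.3, -0.1]
grip_width: 61.8
finger_force: 25.0
```

Emit:
arm_command(series=[[[0,0,0],[0,0,0.004],0.1],[[0,0,0],[0,0,0],0.1],[[0,0,0],[0,0,0],0.1]])

```text
t: 12.4
ee_pos: [474.5, -34.0, 22.6]
ee_rot: [3.142, -0.0, 0.126]
wrist_force: [-0.1, 0.5, -0.3]
grip_width: 62.1
finger_force: 25.0
```

Emit:
arm_command(series=[[[0,0,0],[0,0,0.003],0.1],[[0,0,0],[0,0,0],0.1],[[0,0,0],[0,0,0],0.1]])

```text
t: 12.7
ee_pos: [475.0, -34.0, 19.9]
ee_rot: [3.141, -0.001, 0.126]
wrist_force: [-0.4, -0.4, 5.2]
grip_width: 62.0
finger_force: 25.0
```

Emit:
arm_command(series=[[[0,0,0],[0,0,0],0.5],[[0,0,0],[0,0,0],1],[[0,0,0],[0,0,0],1],[[0,0,0],[0,0,0],1],[[0,0,0],[0,0,-0.01],1]])

```text
t: 13.2
ee_pos: [473.6, -33.9, 29.0]
ee_rot: [-3.141, 0.002, 0.126]
wrist_force: [0.1, -0.8, -0.2]
grip_width: 93.9
finger_force: 0.0
```

Emit:
arm_command(series=[[[0,0,0],[0,0,-0.03],1],[[0,0,0],[0,0,-0.04],1],[[0,0,0],[0,0,-0.04],1],[[0,0,0],[0,0,-0.04],1],[[0,0,0],[0,0,0],1]])

```text
t: 13.7
ee_pos: [476.9, -33.8, 185.0]
ee_rot: [3.14, -0.007, 0.126]
wrist_force: [0.1, -0.9, -0.3]
grip_width: 93.9
finger_force: 0.0
```

```bash
python3 - <<'E'
from h import *
st(); im,d,c=snap('wrist','w9.png')
P=cloud(c,d); X,Y,Z=P[...,0],P[...,1],P[...,2]
a=.127; o=np.array([474.6,-33.3]); R=np.array([[np.cos(a),np.sin(a)],[-np.sin(a),np.cos(a)]])
q=(P[...,:2]-o)@R.T; g=im.astype(int).sum(2)
m=(abs(q[...,0])<56)&(abs(q[...,1])<40)&(Z>26)&(Z<36); print('comb in bay',box(P,big(m)), np.percentile(q[m],[1,99],axis=0).round(1))
E
```

```text
13.7 [476.9 -33.8 185. ] [ 3.1398 -0.0074  0.1257] w 93.9 ff 0.0 F [ 0.1 -0.9 -0.3] dq 0.085
comb in bay (array([474.4, -33.6,  99. ,  62.1]), np.float64(0.127), 29.4, 4261) [[-52.7 -31.5]
 [ 48.3  33. ]]
```

Emit:
arm_command(series=[[[0,0,0],[0.003,-0.042,0],1],[[0,0,0],[0.003,-0.042,0],1],[[0,0,0],[0.003,-0.042,0],1],[[0,0,0],[0.003,-0.042,0],1],[[0,0,0],[0.003,-0.042,0],1]])

```text
t: 14.25
ee_pos: [462.0, 177.6, 179.0]
ee_rot: [3.141, 0.001, 0.126]
wrist_force: [0.4, 0.4, 0.7]
grip_width: 93.8
finger_force: 0.0
```

Emit:
arm_command(series=[[[0,0,0],[0.003,-0.042,0],1],[[0,0,0],[0.003,-0.042,0],1],[[0,0,0],[0.003,-0.042,0],1],[[0,0,0],[0,0,0],1],[[0,0,0],[0,0,0],1]])

```text
t: 14.75
ee_pos: [455.1, 302.8, 178.6]
ee_rot: [3.141, 0.002, 0.128]
wrist_force: [0.4, -0.3, -0.2]
grip_width: 93.7
finger_force: 0.0
```

```bash
python3 - <<'E'
from h import *
s=st(); im,d,c=snap('wrist','w10.png'); print(s['q'].round(2))
P=cloud(c,d); X,Y,Z=P[...,0],P[...,1],P[...,2]
m=(abs(X-490)<75)&(abs(Y-312)<75)&(Z>7)&(Z<20); print('straight',box(P,big(m)))
E
```

```text
14.75 [455.1 302.8 178.6] [3.1414e+00 1.9000e-03 1.2800e-01] w 93.7 ff 0.0 F [ 0.4 -0.3 -0.2] dq 0.035
[-0.14  0.32 -0.68  1.89  0.23  1.02 -2.36]
straight (array([494.1, 305.5, 100. ,  62. ]), np.float64(-0.336), 10.7, 7021)
```

View pics/w9.png

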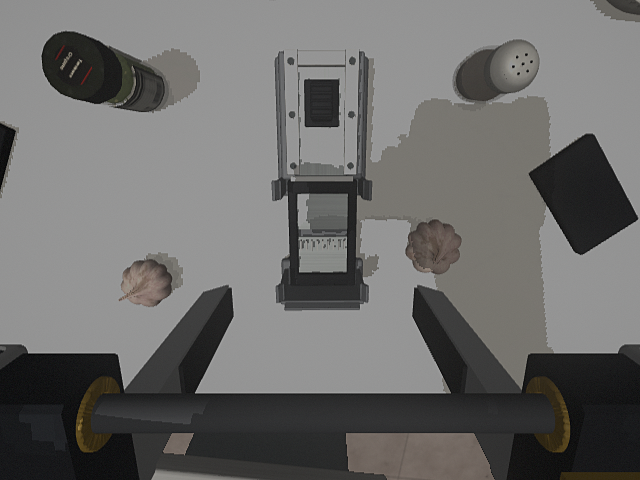

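The comb is seated in the bay at (322,235), with the lock open. The straight insert is at (494.1,305.5), yaw −0.336. The last joint limit suggests approaching it a half turn round, at yaw 2.806.

Emit:
arm_command(series=[[[0,0,0],[0.02,0.001,0],1],[[0,0,0],[0.019,0.001,0],1],[[0,0,-0.148],[0,0,0],1],[[0,0,-0.148],[0,0,0],1],[[0,0,-0.148],[0,0,0],1]])

```text
t: 15.3
ee_pos: [495.4, 303.3, 179.2]
ee_rot: [3.141, 0.001, 0.574]
wrist_force: [0.7, -0.1, -0.1]
grip_width: 94.2
finger_force: 0.0
```

Emit:
arm_command(series=[[[0,0,-0.148],[0,0,0.006],1],[[0,0,-0.148],[0,0,0.006],1],[[0,0,-0.148],[0,0,0.006],1],[[0,0,-0.148],[0,0,0.006],1],[[0,0,-0.148],[0,0,0.006],1]])

```text
t: 15.8
ee_pos: [495.4, 303.2, 149.0]
ee_rot: [3.141, 0.001, 1.314]
wrist_force: [1.2, 0.0, -0.2]
grip_width: 94.1
finger_force: 0.0
```

Emit:
arm_command(series=[[[0,0,-0.148],[0,0,0.006],1],[[0,0,-0.148],[0,0,0.006],1],[[0,0,-0.148],[0,0,0.006],1],[[0,0,-0.148],[0,0,0.006],1],[[0,0,-0.148],[0,0,0.006],1]])

```text
t: 16.3
ee_pos: [495.4, 303.2, 119.0]
ee_rot: [-3.141, 0.001, 2.054]
wrist_force: [0.3, -0.6, -0.1]
grip_width: 94.0
finger_force: 0.0
```

Emit:
arm_command(series=[[[0,0,-0.148],[0,0,0.01],1],[[0,0,-0.148],[0,0,0.01],1],[[0,0,-0.148],[0,0,0.01],1],[[0,0,-0.148],[0,0,0.01],1],[[0,0,-0.148],[0,0,0.005],1]])

```text
t: 16.8
ee_pos: [495.2, 302.9, 73.3]
ee_rot: [-3.14, -0.0, 2.794]
wrist_force: [0.6, -0.9, -0.4]
grip_width: 93.9
finger_force: 0.0
```

```bash
python3 - <<'E'
from h import *
s=st(); im,d,c=snap('wrist','w11.png'); print(s['q'].round(2))
P=cloud(c,d); X,Y,Z=P[...,0],P[...,1],P[...,2]
m=(abs(X-490)<75)&(abs(Y-312)<75)&(Z>7)&(Z<20); print('straight',box(P,big(m)))
st()
E
```

```text
16.8 [495.2 302.9  73.3] [-3.1396e+00 -2.0000e-04  2.7940e+00] w 93.9 ff 0.0 F [ 0.6 -0.9 -0.4] dq 1.271
[ 0.16  0.7  -1.13  1.88  0.74  1.05 -0.05]
straight (array([493.9, 305.4, 100.6,  62.2]), np.float64(-0.337), 10.6, 12249)
16.85 [495.  302.6  72.7] [-3.1390e+00 -9.0000e-04  2.8035e+00] w 94.1 ff 0.0 F [ 0.4 -0.7 -1.1] dq 0.25
```

Emit:
arm_command(series=[[[0,0,0],[0.002,0.002,0.025],1],[[0,0,0],[0,0,0.025],1],[[0,0,0],[0,0,0.01],1],[[0,0,0],[0,0,0],0.5],[[0,0,0],[0,0,0],0.45]])

```text
t: 17.35
ee_pos: [494.2, 307.8, 15.4]
ee_rot: [3.141, 0.0, 2.788]
wrist_force: [0.0, 0.3, 0.5]
grip_width: 81.2
finger_force: 0.0
```

Emit:
arm_command(series=[[[0,0,-0.016],[-0.001,-0.002,0.006],0.45],[[0,0,0],[0,0,0.005],0.45],[[0,0,0],[0,0,0],0.4],[[0,0,0],[0,0,0],0.4]])

```text
t: 17.75
ee_pos: [494.1, 305.6, 3.6]
ee_rot: [3.142, -0.0, 2.806]
wrist_force: [0.4, 0.4, -0.3]
grip_width: 65.9
finger_force: 0.0
```

Emit:
arm_command(series=[[[0,0,0],[0,0,0],0.1],[[0,0,0],[0,0,0],0.1],[[0,0,0],[0,0,0],0.1]])

```text
t: 18.05
ee_pos: [494.2, 305.7, 3.7]
ee_rot: [3.141, 0.0, 2.806]
wrist_force: [0.8, -0.5, 3.6]
grip_width: 61.8
finger_force: 25.0
```

Emit:
arm_command(series=[[[0,0,0],[0,0,-0.01],0.1],[[0,0,0],[0,0,-0.03],0.1],[[0,0,0],[0,0,-0.04],0.1],[[0,0,0],[0,0,-0.04],0.1],[[0,0,0],[0,0,-0.035],0.1]])

```text
t: 18.55
ee_pos: [493.8, 306.0, 161.0]
ee_rot: [3.141, -0.0, 2.806]
wrist_force: [0.9, -0.3, -0.7]
grip_width: 61.6
finger_force: 25.0
```

Emit:
arm_command(series=[[[0,0,0],[-0.006,-0.021,0],0.1],[[0,0,0],[-0.012,-0.042,0],0.1],[[0,0,0],[-0.012,-0.042,0],0.1],[[0,0,0],[-0.012,-0.042,0],0.1],[[0,0,0],[-0.012,-0.042,0],0.1]])

```text
t: 19.05
ee_pos: [482.3, 107.9, 159.1]
ee_rot: [-3.141, 0.0, 2.806]
wrist_force: [1.3, -1.0, -0.2]
grip_width: 61.7
finger_force: 25.0
```

Emit:
arm_command(series=[[[0,0,0],[-0.012,-0.042,0],0.1],[[0,0,0],[-0.012,-0.042,0],0.1],[[0,0,0],[-0.01,-0.035,0],0.1],[[0,0,-0.063],[-0.005,-0.019,0],0.1],[[0,0,-0.1],[0,0,0],0.1]])

```text
t: 19.55
ee_pos: [473.7, -36.9, 158.8]
ee_rot: [-3.14, -0.0, 2.967]
wrist_force: [0.0, 0.6, -1.7]
grip_width: 61.7
finger_force: 25.0
```

Emit:
arm_command(series=[[[0,0,-0.1],[0,0,0],0.1],[[0,0,-0.1],[0,0,0],0.1],[[0,0,-0.1],[0,0,0],0.1],[[0,0,0],[0,0,0],0.1],[[0,0,0],[0,0,0],0.1]])

```text
t: 20.05
ee_pos: [474.1, -33.6, 158.8]
ee_rot: [-3.141, 0.0, -3.017]
wrist_force: [-0.2, 0.1, -0.6]
grip_width: 61.5
finger_force: 25.0
```

```bash
python3 - <<'E'
from h import *
s=st(); im,d,c=snap('wrist','w12.png'); print(s['q'].round(2))
E
```

```text
20.05 [474.1 -33.6 158.8] [-3.1413e+00  2.0000e-04 -3.0172e+00] w 61.5 ff 25.0 F [-0.2  0.1 -0.6] dq 0.006
[ 0.96  0.37 -1.2   2.04  0.41  1.    1.25]
```

Emit:
arm_command(series=[[[0,0,0],[0,0,0.03],0.1],[[0,0,0],[0,0,0.03],0.1],[[0,0,0],[0,0,0.02],0.1],[[0,0,0],[0,0,0],0.1],[[0,0,0],[0,0,0],0.1]])

```text
t: 20.6
ee_pos: [474.3, -33.3, 79.1]
ee_rot: [3.141, -0.0, -3.015]
wrist_force: [0.2, -0.0, -0.6]
grip_width: 61.7
finger_force: 25.0
```

Emit:
arm_command(series=[[[0,0,0],[0,0,0.008],0.1],[[0,0,0],[0,0,0.008],0.1],[[0,0,0],[0,0,0],0.1]])

```text
t: 20.9
ee_pos: [473.8, -34.0, 62.0]
ee_rot: [3.142, -0.001, -3.015]
wrist_force: [0.5, -0.3, -0.6]
grip_width: 61.6
finger_force: 25.0
```

Emit:
arm_command(series=[[[0,0,0],[0,0,0.01],0.1],[[0,0,0],[0,0,0.01],0.1],[[0,0,0],[0,0,0.004],0.1],[[0,0,0],[0,0,0],0.1],[[0,0,0],[0,0,0],0.1]])

```text
t: 21.4
ee_pos: [474.2, -33.5, 38.5]
ee_rot: [3.141, -0.0, -3.014]
wrist_force: [0.0, 0.1, -0.9]
grip_width: 61.9
finger_force: 25.0
```

Emit:
arm_command(series=[[[0,0,0],[0,0,0.003],0.1],[[0,0,0],[0,0,0],0.1],[[0,0,0],[0,0,0],0.1]])

```text
t: 21.7
ee_pos: [474.2, -33.8, 35.6]
ee_rot: [-3.142, 0.0, -3.014]
wrist_force: [0.7, -0.4, -0.6]
grip_width: 61.6
finger_force: 25.0
```

Emit:
arm_command(series=[[[0,0,0],[0,0,0.003],0.1],[[0,0,0],[0,0,0],0.1],[[0,0,0],[0,0,0],0.1]])

```text
t: 22.0
ee_pos: [474.7, -33.8, 32.8]
ee_rot: [-3.141, 0.001, -3.014]
wrist_force: [-0.5, -0.5, 7.0]
grip_width: 61.8
finger_force: 25.0
```

Emit:
arm_command(series=[[[0,0,0],[0,0,0],0.5],[[0,0,0],[0,0,0],1],[[0,0,0],[0,0,0],1],[[0,0,0],[0,0,0],1],[[0,0,0],[0,0,-0.01],1]])

```text
t: 22.5
ee_pos: [473.4, -33.7, 42.1]
ee_rot: [3.141, -0.002, -3.014]
wrist_force: [0.6, -0.6, 0.3]
grip_width: 93.7
finger_force: 0.0
```

Emit:
arm_command(series=[[[0,0,0],[0,0,-0.03],1],[[0,0,0],[0,0,-0.04],1],[[0,0,0],[0,0,-0.04],1],[[0,0,0],[0,0,-0.03],1],[[0,0,0],[0,0,0],1]])

```text
t: 23.0
ee_pos: [476.0, -33.5, 186.5]
ee_rot: [-3.139, 0.005, -3.015]
wrist_force: [0.3, -0.7, -0.0]
grip_width: 93.9
finger_force: 0.0
```

```bash
cat > bay.py <<'E'
from h import *
import sys
st(); im,d,c=snap('wrist',sys.argv[1]); zt=float(sys.argv[2])
P=cloud(c,d); Z=P[...,2]
a=.127; o=np.array([474.6,-33.3]); R=np.array([[np.cos(a),np.sin(a)],[-np.sin(a),np.cos(a)]])
q=(P[...,:2]-o)@R.T
m=(abs(q[...,0])<56)&(abs(q[...,1])<40)&(abs(Z-zt)<3); print('top insert',box(P,big(m)))
A=np.c_[P[m][:,:2]-o,np.ones(m.sum())]; print('tilt',np.linalg.lstsq(A,Z[m],rcond=None)[0].round(3))
E
python3 bay.py w13.png 42
```

```text
23.0 [476.  -33.5 186.5] [-3.139   0.0049 -3.0146] w 93.9 ff 0.0 F [ 0.3 -0.7 -0. ] dq 0.076
top insert (array([474.1, -33.6, 100.3,  62.1]), np.float64(0.127), 41.2, 5204)
tilt [-5.0000e-03 -1.0000e-03  4.1176e+01]
```

Emit:
arm_command(series=[[[0,0,0.147],[0,0,0],1],[[0,0,0.147],[0,0,0],1],[[0,0,0.147],[0,0,0],1],[[0,0,0.147],[0,0,0],1],[[0,0,0.147],[0,0,0],1]])

```text
t: 23.55
ee_pos: [473.4, -33.7, 181.6]
ee_rot: [-3.141, -0.002, 2.528]
wrist_force: [0.6, -0.4, 0.3]
grip_width: 94.1
finger_force: 0.0
```

Emit:
arm_command(series=[[[0,0,0.147],[0,0,0],1],[[0,0,0.147],[0,0,0],1],[[0,0,0.147],[0,0,0],1],[[0,0,0.147],[0,0,0],1],[[0,0,0.147],[0,0,0],1]])

```text
t: 24.05
ee_pos: [473.4, -33.6, 181.5]
ee_rot: [-3.14, -0.001, 1.793]
wrist_force: [-0.3, -0.0, -0.1]
grip_width: 93.9
finger_force: 0.0
```

Emit:
arm_command(series=[[[0,0,0.147],[0,0,0],1],[[0,0,0.147],[0,0,0],1],[[0,0,0.147],[0,0,0],1],[[0,0,0.147],[0,0,0],1],[[0,0,0.147],[0,0,0],1]])

```text
t: 24.55
ee_pos: [473.3, -33.6, 181.4]
ee_rot: [-3.14, 0.001, 1.058]
wrist_force: [-0.4, 0.4, -0.2]
grip_width: 93.8
finger_force: 0.0
```

Emit:
arm_command(series=[[[0,0,0.147],[0,0,0],1],[[0,0,0.147],[0,0,0],1],[[0,0,0],[0,0,0],1]])

```text
t: 24.85
ee_pos: [473.4, -33.6, 181.6]
ee_rot: [-3.14, 0.001, 0.767]
wrist_force: [0.0, 0.1, 0.3]
grip_width: 94.2
finger_force: 0.0
```

```bash
python3 bay.py w14.png 42; python3 -c "
from h import *
print(st()['q'].round(2))"
```

```text
24.85 [473.4 -33.6 181.6] [-3.1402e+00  1.2000e-03  7.6730e-01] w 94.2 ff 0.0 F [0.  0.1 0.3] dq 0.187
top insert (array([475.6, -34.4, 102. ,  64.6]), np.float64(0.127), 41.2, 5532)
tilt [-5.0000e-03 -1.0000e-03  4.1202e+01]
24.9 [473.6 -33.6 181.7] [-3.1405e+00  1.0000e-03  7.7330e-01] w 94.1 ff 0.0 F [-0.1  0.4 -0.8] dq 0.062
[ 0.6   0.19 -0.73  2.03  0.15  0.98 -1.  ]
```

Both blade inserts are seated flat and square, with the top at 41.2. Now the cover.

Emit:
arm_command(series=[[[0,0,0],[-0.02,0.036,0],1],[[0,0,0],[-0.021,0.037,0],1],[[0,0,0],[-0.021,0.037,0],1],[[0,0,0],[-0.021,0.037,0],1],[[0,0,0],[-0.021,0.037,0],1]])

```text
t: 25.4
ee_pos: [527.4, -240.0, 181.9]
ee_rot: [-3.141, 0.0, 0.775]
wrist_force: [0.4, 1.2, 0.6]
grip_width: 94.0
finger_force: 0.0
```

Emit:
arm_command(series=[[[0,0,0],[-0.02,0.036,0.02],1],[[0,0,0],[0,0,0.04],1],[[0,0,0],[0,0,0.04],1],[[0,0,0],[0,0,0],1],[[0,0,0],[0,0,0],1]])

```text
t: 25.9
ee_pos: [538.1, -277.5, 82.6]
ee_rot: [-3.14, -0.0, 0.773]
wrist_force: [0.1, 0.1, 1.5]
grip_width: 94.2
finger_force: 0.0
```

```bash
python3 - <<'E'
from h import *
s=st(); im,d,c=snap('wrist','w15.png')
P=cloud(c,d); X,Y,Z=P[...,0],P[...,1],P[...,2]
m=(abs(X-538)<80)&(abs(Y+277)<80)&(Z>6)&(Z<20); b=box(P,big(m)); print('cover',b)
st()
E
```

```text
25.9 [ 538.1 -277.5   82.6] [-3.1399e+00 -1.0000e-04  7.7310e-01] w 94.2 ff 0.0 F [0.1 0.1 1.5] dq 0.04
cover (array([ 537.9, -278.1,  100. ,   62.2]), np.float64(0.768), 11.8, 11872)
25.95 [ 539.  -277.9   83.9] [ 3.141e+00 -6.000e-04  7.723e-01] w 94.0 ff 0.0 F [0.8 0.3 0.2] dq 0.026
```

View pics/w15.png

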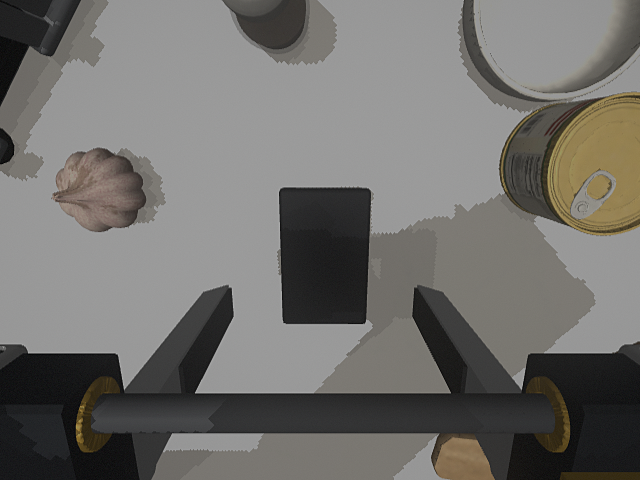

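The cover is centred between the fingers at (325,255), with garlic, tin and shaker well clear.

Emit:
arm_command(series=[[[0,0,0.004],[-0.001,0,0.035],1],[[0,0,0],[0,0,0.03],1],[[0,0,0],[0,0,0.005],0.5],[[0,0,0],[0,0,0],0.45],[[0,0,0],[0,0,0],0.45]])

```text
t: 26.45
ee_pos: [538.9, -279.1, 14.7]
ee_rot: [3.139, -0.001, 0.766]
wrist_force: [0.1, -0.5, -0.1]
grip_width: 73.1
finger_force: 0.0
```

Emit:
arm_command(series=[[[0,0,0],[0,-0.001,0.006],0.45],[[0,0,0],[0,0,0.005],0.45],[[0,0,0],[0,0,0],0.4],[[0,0,0],[0,0,0],0.4]])

```text
t: 26.85
ee_pos: [536.8, -278.0, 1.5]
ee_rot: [-3.141, 0.0, 0.766]
wrist_force: [-0.2, -0.7, 1.0]
grip_width: 65.8
finger_force: 0.0
```

Emit:
arm_command(series=[[[0,0,0],[0,0,0],0.1],[[0,0,0],[0,0,0],0.1],[[0,0,0],[0,0,0],0.1]])

```text
t: 27.15
ee_pos: [536.9, -278.0, 1.6]
ee_rot: [3.141, -0.0, 0.766]
wrist_force: [0.5, -0.4, 1.6]
grip_width: 61.7
finger_force: 25.0
```

Emit:
arm_command(series=[[[0,0,0],[0,0,-0.01],0.1],[[0,0,0],[0,0,-0.03],0.1],[[0,0,0],[0,0,-0.04],0.1],[[0,0,0],[0,0,-0.04],0.1],[[0,0,0],[0,0,-0.038],0.1]])

```text
t: 27.65
ee_pos: [536.7, -277.7, 162.0]
ee_rot: [3.141, -0.0, 0.766]
wrist_force: [0.6, -0.2, -0.6]
grip_width: 61.6
finger_force: 25.0
```

Emit:
arm_command(series=[[[0,0,0],[0.01,-0.018,0],0.1],[[0,0,0],[0.021,-0.037,0],0.1],[[0,0,0],[0.021,-0.037,0],0.1],[[0,0,0],[0.021,-0.037,0],0.1],[[0,0,0],[0.021,-0.037,0],0.1]])

```text
t: 28.15
ee_pos: [488.8, -91.7, 160.2]
ee_rot: [3.141, -0.0, 0.766]
wrist_force: [-0.1, 0.8, -0.3]
grip_width: 61.6
finger_force: 25.0
```

Emit:
arm_command(series=[[[0,0,0],[0.02,-0.036,0],0.1],[[0,0,0.1],[0.01,-0.018,0],0.1],[[0,0,0.1],[0,0,0],0.1],[[0,0,0.14],[0,0,0],0.1],[[0,0,0.14],[0,0,0],0.1]])

```text
t: 28.65
ee_pos: [473.6, -33.2, 160.2]
ee_rot: [3.141, -0.0, 0.281]
wrist_force: [0.2, 0.9, -1.4]
grip_width: 61.8
finger_force: 25.0
```

Emit:
arm_command(series=[[[0,0,0.1],[0,0,0],0.1],[[0,0,0.059],[0,0,0],0.1],[[0,0,0],[0,0,0],0.1],[[0,0,0],[0,0,0],0.1]])

```text
t: 29.05
ee_pos: [473.7, -33.4, 159.9]
ee_rot: [3.141, -0.0, 0.129]
wrist_force: [-1.1, 0.2, 0.2]
grip_width: 61.7
finger_force: 25.0
```

```bash
python3 - <<'E'
from h import *
st()
E
```

```text
29.05 [473.7 -33.4 159.9] [ 3.1414e+00 -4.0000e-04  1.2900e-01] w 61.7 ff 25.0 F [-1.1  0.2  0.2] dq 0.004
```

Emit:
arm_command(series=[[[0,0,0],[0,0,0.03],0.1],[[0,0,0],[0,0,0.03],0.1],[[0,0,0],[0,0,0.023],0.1],[[0,0,0],[0,0,0],0.1],[[0,0,0],[0,0,0],0.1]])

```text
t: 29.55
ee_pos: [473.8, -33.3, 77.0]
ee_rot: [-3.141, 0.0, 0.128]
wrist_force: [0.9, 0.1, -0.1]
grip_width: 61.9
finger_force: 25.0
```

Emit:
arm_command(series=[[[0,0,0],[0,0,0.008],0.1],[[0,0,0],[0,0,0.008],0.1],[[0,0,0],[0,0,0.006],0.1],[[0,0,0],[0,0,0],0.1],[[0,0,0],[0,0,0],0.1]])

```text
t: 30.05
ee_pos: [473.7, -33.4, 54.5]
ee_rot: [-3.141, 0.0, 0.127]
wrist_force: [1.0, 0.3, -0.5]
grip_width: 61.8
finger_force: 25.0
```

Emit:
arm_command(series=[[[0,0,0],[0,0,0.005],0.1],[[0,0,0],[0,0,0.004],0.1],[[0,0,0],[0,0,0],0.1],[[0,0,0],[0,0,0],0.1]])

```text
t: 30.45
ee_pos: [473.6, -33.4, 45.4]
ee_rot: [-3.141, 0.0, 0.127]
wrist_force: [-0.6, -0.1, -0.5]
grip_width: 61.8
finger_force: 25.0
```

Emit:
arm_command(series=[[[0,0,0],[0,0,0.002],0.1],[[0,0,0],[0,0,0],0.1],[[0,0,0],[0,0,0],0.1]])

```text
t: 30.75
ee_pos: [473.9, -33.5, 43.6]
ee_rot: [-3.142, -0.0, 0.127]
wrist_force: [0.7, -0.3, 0.2]
grip_width: 61.3
finger_force: 25.0
```

Emit:
arm_command(series=[[[0,0,0],[0,0,0.002],0.1],[[0,0,0],[0,0,0],0.1],[[0,0,0],[0,0,0],0.1]])

```text
t: 31.05
ee_pos: [474.4, -33.4, 42.4]
ee_rot: [3.141, -0.001, 0.127]
wrist_force: [-4.0, 0.4, 20.4]
grip_width: 61.9
finger_force: 25.0
```

Emit:
arm_command(series=[[[0,0,0],[0,0,-0.001],0.1],[[0,0,0],[0,0,0],0.5],[[0,0,0],[0,0,0],1],[[0,0,0],[0,0,0],1],[[0,0,0],[0,0,0],1]])

```text
t: 31.55
ee_pos: [473.6, -33.5, 42.4]
ee_rot: [-3.141, 0.0, 0.127]
wrist_force: [-0.3, 1.2, 0.2]
grip_width: 90.4
finger_force: 0.0
```

Emit:
arm_command(series=[[[0,0,0],[0,0,-0.02],1],[[0,0,0],[0,0,-0.04],1],[[0,0,0],[0,0,-0.04],1],[[0,0,0],[0,0,-0.03],1],[[0,0,0],[0,0,0],1]])

```text
t: 32.05
ee_pos: [475.7, -33.5, 176.1]
ee_rot: [3.14, -0.006, 0.126]
wrist_force: [0.7, -0.3, -0.7]
grip_width: 93.8
finger_force: 0.0
```

```bash
python3 bay.py w16.png 54; python3 - <<'E'
from h import *
im,d,c=load('w16.png'); P=cloud(c,d); X,Y,Z=P[...,0],P[...,1],P[...,2]
print('grip',box(P,big((abs(X-575)<60)&(abs(Y+25)<60)&(Z>78)&(Z<95))))
E
```

```text
32.05 [475.7 -33.5 176.1] [ 3.1398 -0.0055  0.1264] w 93.8 ff 0.0 F [ 0.7 -0.3 -0.7] dq 0.065
top insert (array([472.5, -33.6, 102.6,  66.3]), np.float64(0.123), 53.8, 8628)
tilt [-1.0000e-03  1.0000e-03  5.3768e+01]
grip (array([583.7, -19.1,  26.2,  15.5]), np.float64(0.134), 84.3, 947)
```

View pics/w16.png

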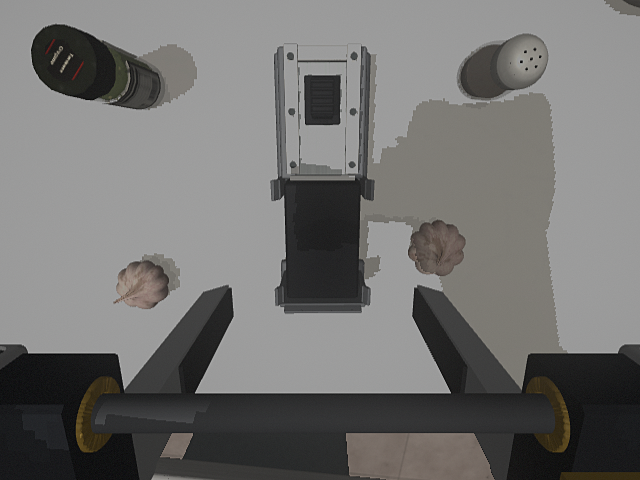

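The cover lies flat in the bay at (322,240), top 53.8, and the grip is at (322,100). Now I close the lock.

Emit:
arm_command(series=[[[0,0,0],[0.037,0,0],1],[[0,0,0],[0.037,0,0],1],[[0,0,0],[0.037,0,0],1],[[0,0,0],[0,0,0.04],0.5],[[0,0,0],[0,0,0.04],0]], grip_force=20)

```text
t: 32.6
ee_pos: [584.4, -18.9, 90.3]
ee_rot: [-3.141, -0.0, 0.127]
wrist_force: [0.9, -1.2, -0.5]
grip_width: 81.3
finger_force: 0.0
```

Emit:
arm_command(series=[[[0,0,0],[0,0,0.015],-0.2],[[0,0,0],[0,0,0],-0.2],[[0,0,0],[0,0,0],-0.2],[[0,0,0],[0,0,0],-0.2],[[0,0,0],[0,0,0],-0.4]])

```text
t: 33.1
ee_pos: [584.7, -19.6, 79.1]
ee_rot: [3.141, -0.002, 0.126]
wrist_force: [0.1, -0.9, 0.3]
grip_width: 41.6
finger_force: 0.0
```

Emit:
arm_command(series=[[[0,0,0],[-0.001,0,0.01],-0.4],[[0,0,0],[0,0,0],-0.9],[[0,0,0],[0,0,0],-0.9],[[0,0,0],[0,0,0],-0.9],[[0,0,0],[0,0,0],-0.9]])

```text
t: 33.6
ee_pos: [582.6, -19.7, 67.4]
ee_rot: [-3.142, 0.0, 0.127]
wrist_force: [-0.4, -0.8, -3.6]
grip_width: 15.7
finger_force: 20.0
```

Emit:
arm_command(series=[[[0,0,0],[-0.01,0,0],-0.9],[[0,0,0],[-0.01,0,0],-0.9],[[0,0,0],[-0.01,0,0],-0.9],[[0,0,0],[-0.008,0,0],-0.9],[[0,0,0],[0,0,0],-0.9]])

```text
t: 34.1
ee_pos: [543.4, -24.7, 67.4]
ee_rot: [3.141, 0.001, 0.127]
wrist_force: [-1.9, -0.9, -6.5]
grip_width: 16.0
finger_force: 20.0
```

Emit:
arm_command(series=[[[0,0,0],[-0.003,0,0],-0.9],[[0,0,0],[-0.001,0,0],-0.9],[[0,0,0],[0,0,0],-0.9],[[0,0,0],[0,0,0],-0.9]])

```text
t: 34.5
ee_pos: [542.6, -24.8, 67.5]
ee_rot: [-3.141, -0.003, 0.127]
wrist_force: [10.7, -1.3, -17.8]
grip_width: 15.7
finger_force: 20.0
```

It travelled 40.3 mm and is firm at the stop. I release, rise and check.

Emit:
arm_command(series=[[[0,0,0],[0,0,0],-0.3],[[0,0,0],[0,0,0],0.3],[[0,0,0],[0,0,0],0.5],[[0,0,0],[0,0,-0.03],1],[[0,0,0],[0,0,-0.04],1]])

```text
t: 35.0
ee_pos: [539.9, -24.7, 137.1]
ee_rot: [-3.14, 0.003, 0.127]
wrist_force: [0.5, -0.5, 1.0]
grip_width: 52.2
finger_force: 0.0
```

Emit:
arm_command(series=[[[0,0,0],[-0.03,0,-0.04],1],[[0,0,0],[-0.03,0,0],1],[[0,0,0],[0,0,0],1],[[0,0,0],[0,0,0],1]])

```text
t: 35.4
ee_pos: [481.6, -32.8, 178.0]
ee_rot: [3.141, -0.001, 0.126]
wrist_force: [0.9, -0.3, 1.0]
grip_width: 84.5
finger_force: 0.0
```

```bash
python3 bay.py w17.png 54; python3 - <<'E'
from h import *
im,d,c=load('w17.png'); P=cloud(c,d); X,Y,Z=P[...,0],P[...,1],P[...,2]
b=box(P,big((abs(X-565)<70)&(abs(Y+25)<60)&(Z>78)&(Z<95))); print('grip',b,'travel',62-((b[0][0]-522.2)*.992+(b[0][1]+27.2)*.127))
E
```

```text
35.4 [481.6 -32.8 178. ] [ 3.1406e+00 -9.0000e-04  1.2630e-01] w 84.5 ff 0.0 F [ 0.9 -0.3  1. ] dq 0.032
top insert (array([474. , -33.1,  98.9,  62. ]), np.float64(0.126), 53.8, 6113)
tilt [-1.0000e-03 -0.0000e+00  5.3761e+01]
grip (array([544.3, -24.2,  25.3,  16. ]), np.float64(0.13), 84.3, 829) travel 39.69580000000009
```

```bash
python3 -c "
from plant import order
print(order.finish_job())"
```

```text
the job is handed in; nothing more can be done
None
```

I handed the job in at 35.4 s with both blade inserts and the cover stacked flat in the bay, the lock at its closed stop (about 39.7 mm by camera) and the arm clear; the hand-in gave no verdict.

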